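# Put the washed ornament blocks back into the slackened forme

### The arm

A 7-joint arm with a two-finger parallel gripper is mounted at the origin on a cart in front of the work surface, level with it; the furniture and walls round the work are solid. World frame = base frame: x ahead of the robot, y to its left, z up, the work surface at z = 0. Lengths are in m, angles in rad, forces in N, time in s.
With the tool pointing down it reaches from about 0.4 to 0.85 m from the base axis. Payload 4.5 kg.
Tool frame: the origin (TCP) lies at the very end of the fingers, on their centre line; the grasp point (between the pads) lies 19 mm behind it (arm.hold_point_z is the distance from the TCP to the grasp point, in m); z points along the fingers, y is the line along which they close (so a half turn about z gives the same grasp; the last joint's range is limited). The gripper opens to 88 mm and grips with 3 to 60 N. Pads are 18 mm wide; open, the fingers measure 123 mm over their backs; the gripper's body (75 mm by 187 mm) begins 45 mm behind the grasp point.
Start: joints at [-1.127, 0.689, -0.195, 1.565, 0.157, 0.902, -0.215], TCP at [0.249, 0.573, 0.239] pointing down, gripper open.
Joint ranges: [-3.01, 3.01], [-0.46, 2.08], [-1.47, 1.51], [0.13, 2.56], [-1, 4.14], [0.04, 2.09], [-2.66, 2.66]. Speed limits (rad/s): [2.57, 2.57, 3.14, 3.14, 3.14, 3.14, 3.14].

### API

Orientations are given as a rotation vector (axis times angle).
In Python, from station import readout, cams, arm gives the robot as it stands.
- The arm moves only by the tool arm_command, never from a script. Its argument "deltas" is a list of rows, each a list of 7 numbers: the turn, a rotation vector about the tool's x, y, z in rad, then the shift along the tool's x, y, z in mm, then the closure, from 0 (fully open) to 1 (shut). In form: [[rx, ry, rz, dx, dy, dz, gripper], ...]. A call has 1 to 8 rows; each row is the pose to reach, as a shift and turn from the pose commanded when the call began, along the tool's axes at that moment; what a row does not reach only later rows make up. A row lasts 1/8 s, in which the tool goes at most 62.5 mm and 10.7 degrees, less where a joint would pass 70% of its speed; a pose out of reach is approached as far as the arm can. A call with a gripper value outside its range is refused whole. The fingers move at their own pace and stop on an object; "squeeze" is the grip in N (left out, the last holds). Time passes only in rows, so rows that repeat a pose let the fingers close. It gives the time, the measured TCP pose, the force, the opening and the grip force at its end, in the units of the state.
- readout.observe(): the state, without advancing time (a new reading comes with each control period).
- cams.capture(name): name is "scene" or "top" or "wrist"; returns a dict with "frame" (420x560x3 uint8, red, green, blue), "mtx" (3x3 intrinsics, pixels), "k1" (the pictures are not rectified: a ray, as slopes to the right and down, at radius r is drawn at 1 + k1 r^2 times it, then the intrinsics apply), "extrinsics" (4x4, takes a point from camera to world coordinates). Camera axes: x right, y down, z forward; pixel columns grow to the right and rows downward; lengths in m; the calibration is good to about 2 mm. A picture is of the moment at which its call begins. There is no depth.
- arm.finish_job(): hands the job in; it is judged then, once.
Trained networks look in a picture, given as the dict that the camera call returned (one of the last four; its "shot" number tells which), for a name from the list of things; names that differ only in an ending like _2 or _b are one class to them, and where a whole thing is asked for, a point or a joint stands for the part that bears it (a point fixed in the world has none). Each returns a list of dicts, best first, with "p" (0 to 1); they miss things now and then, are a little off and sometimes report something else, mostly with a low value. They report only what shows in the picture. A call takes as long as a camera call. They do not tell look-alikes from the thing itself.
- cams.boxes_of(picture, query): "position" ([column, row] in pixels, amid what is visible of it).
- cams.masks_of(picture, query): "mask" (420x560 bool, what is visible of it) and "position" ([column, row] in pixels, amid what is visible of it).
The state is a dict: "clock": time; "joint_pos": joint angles; "joint_velocities": joint speeds; "joint_torque": joint torques, N m; "ee_pos": TCP position; "tool_rot": TCP orientation; "ft_force": force on the tool from outside, world axes, zero at the start; "moment": the same for the moment, N m; "grip_width": finger opening in m; "gripper_force": force on a finger pad.
Only numpy, scipy, OpenCV 4.12 (cv2) and the standard library are available. Lean on these libraries where they do the work, as an engineer would, in place of code of your own. Each camera call takes 0.05 s, during which the arm holds its last target. There are 200 camera calls.

### The job

The four carved ornament blocks were lifted out of the printing forme to be washed. Put each one back, carved face up, into the one space between the wooden furniture of the steel chase that matches its size and shape, so that all four lie flat on the bed and square in their spaces; leave the uncut grey block and the mixing cup where they stand.

Things in the scene. Friction and masses are not known exactly. Their poses are not given: they have to be found in the camera images.
- rosette_block: loose printing block, 58 x 58 mm (along its own x and y) and 23 mm high: pale wooden mount with a teal lino face carved with an eight-petalled rosette in a thin square frame, inked black; looks the same after a half turn or a quarter turn. Origin: centre of its underside, z up out of the carved face. Starts face up on the desk
- leaf_block: loose printing block, 74 x 42 mm (along its own x and y) and 23 mm high: pale wooden mount with a teal lino face carved with a pair of pointed leaves, tip to tip along the block's length, in a thin frame, inked black; looks the same after a half turn. Origin: centre of its underside, z up out of the carved face. Starts face up on the desk
- border_block: loose printing block, 82 x 26 mm (along its own x and y) and 23 mm high: pale wooden mount with a teal lino face carved with a border strip: a row of seven lozenges between two lines along the block's length, inked black; looks the same after a half turn. Origin: centre of its underside, z up out of the carved face. Starts face up on the desk
- star_block: loose printing block, 38 x 38 mm (along its own x and y) and 23 mm high: pale wooden mount with a teal lino face carved with a small eight-pointed star in a ring, inked black; looks the same after a half turn or a quarter turn. Origin: centre of its underside, z up out of the carved face. Starts face up on the desk
- space_rosette: fixed space for rosette_block: square opening 70 x 70 mm in a 100 x 100 mm field of brown wooden furniture in the steel chase. Origin at the centre of the opening's floor, 12 mm above the desk, z up; walls upright, furniture and chase 10 mm above the floor, so a seated block stands 13 mm proud. The four fields lie 2 by 2, 100 mm apart, all at one yaw; which is where changes
- space_leaf: fixed space for leaf_block: long opening 86 x 54 mm (along its own x and y) in a 100 x 100 mm field of brown wooden furniture in the steel chase. Origin at the centre of the opening's floor, 12 mm above the desk, z up; walls upright, furniture and chase 10 mm above the floor, so a seated block stands 13 mm proud. The four fields lie 2 by 2, 100 mm apart, all at one yaw; which is where changes
- space_border: fixed space for border_block: long opening 94 x 38 mm (along its own x and y) in a 100 x 100 mm field of brown wooden furniture in the steel chase. Origin at the centre of the opening's floor, 12 mm above the desk, z up; walls upright, furniture and chase 10 mm above the floor, so a seated block stands 13 mm proud. The four fields lie 2 by 2, 100 mm apart, all at one yaw; which is where changes
- space_star: fixed space for star_block: square opening 50 x 50 mm in a 100 x 100 mm field of brown wooden furniture in the steel chase. Origin at the centre of the opening's floor, 12 mm above the desk, z up; walls upright, furniture and chase 10 mm above the floor, so a seated block stands 13 mm proud. The four fields lie 2 by 2, 100 mm apart, all at one yaw; which is where changes
- blank_block: loose uncut block, 58 x 58 mm and 23 mm high: the same wooden mount with a plain grey lino face, no carving; it is not part of the forme. Origin at the centre of its underside, z up
- mix_cup: small white mixing cup, 44 mm across and 32 mm high, standing open end up among the blocks; not part of the job. Origin at the centre of its foot, z up
Mind the look-alikes: they are no part of the job. What is shaped like the border_block but orange is not meant.

How it is judged:
By the outcome, as a careful person would: the job done as asked, in the order asked, and still so for the second after the job is handed in, with the robot touching nothing.
It also fails if it takes over 93 s, if anything falls off the work surface, if the arm or the gripper's body presses on something with over 40 N, if the wrist force passes 120 N, or if a joint passes its speed limit or range.

## Working session

There is one attempt and no reset: what is moved stays moved. The work goes in short steps, Python scripts to look and compute and a tool call to move; the robot and the scene stay as the last step left them, time stands still between calls to the robot, and variables do not carry over. Pictures are saved under pics/ and viewed, at most 14 in all, crops included, and the job is handed in when it is done.

Besides the shell and the picture viewer there is one more tool, called after "Call:" as name([rows], argument=value, ...), one row to a line, values as JSON. arm_command: Moves the arm, as the interface text tells. Its arguments: {"type":"object","properties":{"deltas":{"type":"array","items":{"type":"array","items":{"type":"number"}}},"squeeze":{"type":"number"}},"required":["deltas"]}

```bash
ls; mkdir -p pics; cat > h.py <<'E'
import numpy as np, cv2
from station import readout, cams, arm
from scipy.spatial.transform import Rotation as R
def px2w(c,pts,z):
    pts=np.atleast_2d(np.asarray(pts,float)); K=c["mtx"];T=np.asarray(c["extrinsics"]);k=c["k1"]
    d=(pts-[K[0][2],K[1][2]])/[K[0][0],K[1][1]]
    u=d.copy()
    for _ in range(20): u=d/(1+k*(u**2).sum(1,keepdims=True))
    r=np.c_[u,np.ones(len(u))]@T[:3,:3].T; o=T[:3,3]
    return o+r*((z-o[2])/r[:,2])[:,None]
def save(c,n): cv2.imwrite(f"pics/{n}.png",c["frame"][:,:,::-1])
E
python3 - <<'E'
from h import *
for n in("top","scene"):
    c=cams.capture(n);save(c,n+"0");print(n,c["k1"],np.round(c["extrinsics"],3).tolist())
    for q in("rosette_block","leaf_block","border_block","star_block","space_rosette","space_leaf","space_border","space_star","blank_block","mix_cup"):
        b=cams.boxes_of(c,q)
        print(q,[(round(x["p"],2),np.round(x["position"]).tolist(),np.round(px2w(c,x["position"],.012 if "space" in q else .023)[0][:2],3).tolist()) for x in b[:3]])
print(readout.observe())
E
```

```text
pics
top -0.07896485197978947 [[-0.016, -0.996, 0.084, 0.441], [-1.0, 0.015, -0.009, -0.078], [0.008, -0.084, -0.996, 0.993], [0.0, 0.0, 0.0, 1.0]]
rosette_block [(0.71, [350.0, 179.0], [0.601, -0.258])]
leaf_block [(0.89, [429.0, 204.0], [0.538, -0.454]), (0.51, [122.0, 257.0], [0.419, 0.298])]
border_block [(0.82, [408.0, 159.0], [0.649, -0.405]), (0.75, [361.0, 261.0], [0.4, -0.28])]
star_block []
space_rosette [(0.77, [248.0, 262.0], [0.403, -0.008])]
space_leaf [(0.57, [206.0, 199.0], [0.559, 0.094]), (0.33, [361.0, 260.0], [0.402, -0.283])]
space_border [(0.79, [259.0, 207.0], [0.537, -0.035])]
space_star [(0.72, [209.0, 253.0], [0.425, 0.088])]
blank_block [(0.62, [129.0, 184.0], [0.598, 0.284])]
mix_cup [(0.65, [365.0, 219.0], [0.501, -0.293]), (0.49, [207.0, 253.0], [0.425, 0.091])]
scene -0.12941280642392572 [[0.68, -0.404, 0.611, -0.198], [-0.733, -0.379, 0.565, -0.737], [0.003, -0.832, -0.554, 0.699], [0.0, 0.0, 0.0, 1.0]]
rosette_block [(0.97, [355.0, 239.0], [0.592, -0.273])]
leaf_block [(0.69, [399.0, 287.0], [0.508, -0.459]), (0.27, [340.0, 262.0], [0.485, -0.302]), (
[... 582 characters left out ...]
2717977,  0.68908175, -0.19460314,  1.56529579,  0.15731746,
        0.90251209, -0.21509604]), 'joint_velocities': array([ 2.01088561e-03,  2.51447325e-04, -8.93563835e-04,  6.50352381e-04,
        4.95486320e-04, -1.83421376e-03,  5.90596304e-05]), 'joint_torque': array([-3.69156887e-04, -5.27494490e+01, -1.26689650e+00, -1.53737640e+01,
       -5.18260757e-02, -6.93451984e-04,  2.75101200e-05]), 'ee_pos': array([0.24901498, 0.57327713, 0.23875533]), 'tool_rot': array([6.39178720e-01, 3.07586174e+00, 1.36405296e-04]), 'ft_force': array([-0.18285677,  0.07219026,  1.26081153]), 'moment': array([ 0.02183099,  0.03375552, -0.01752341]), 'gripper_force': 0.0, 'grip_width': 0.08799689614870981}
```

View pics/top0.png

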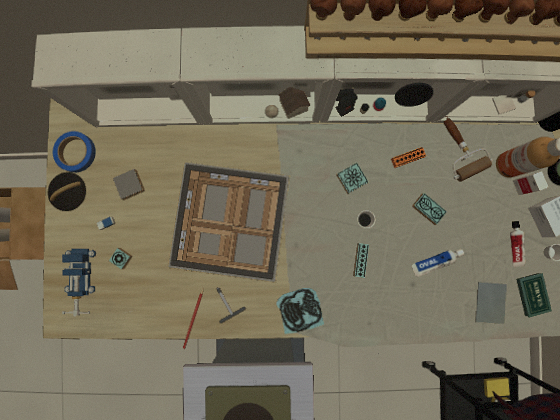

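View pics/scene0.png

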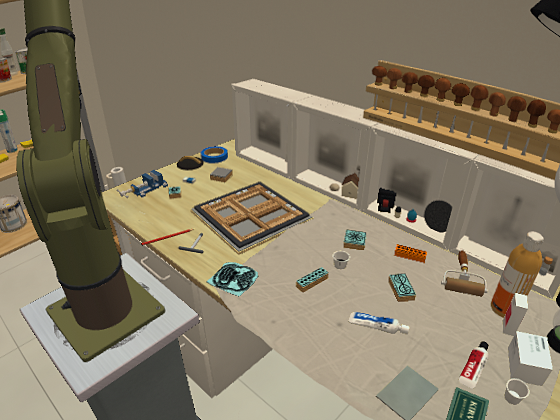

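```bash
cat >> h.py <<'E'
def w2px(c,P):
    P=np.atleast_2d(P); T=np.asarray(c["extrinsics"]);K=c["mtx"]
    q=(P-T[:3,3])@T[:3,:3]; u=q[:,:2]/q[:,2:]
    u=u*(1+c["k1"]*(u**2).sum(1,keepdims=True))
    return u*[K[0][0],K[1][1]]+[K[0][2],K[1][2]]
def rect(c,z,x0,x1,y0,y1,s=.001):
    # image rows: x from x1 down; cols: y from y1 down (y1 left)
    X,Y=np.meshgrid(np.arange(x1,x0,-s),np.arange(y1,y0,-s),indexing="ij")
    p=w2px(c,np.stack([X.ravel(),Y.ravel(),np.full(X.size,z)],1)).astype(np.float32)
    return cv2.remap(c["frame"],p[:,0].reshape(X.shape),p[:,1].reshape(X.shape),cv2.INTER_CUBIC)
def blob(c,m):  # mask -> rect, world at z: centre, size(mm), yaw of long side deg
    cs,_=cv2.findContours(m.astype(np.uint8),cv2.RETR_EXTERNAL,cv2.CHAIN_APPROX_NONE)
    return sorted(cs,key=cv2.contourArea)[::-1]
def wrect(c,cnt,z):
    w=px2w(c,cnt.reshape(-1,2),z)[:,:2]*1000
    (cx,cy),(a,b),t=cv2.minAreaRect(w.astype(np.float32))
    if a<b: a,b,t=b,a,t+90
    return np.round([cx,cy],1).tolist(),np.round([a,b],1).tolist(),round((t+90)%180-90,1)
E
python3 - <<'E'
from h import *
c=cams.capture("top")
hsv=cv2.cvtColor(c["frame"],cv2.COLOR_RGB2HSV)
teal=cv2.inRange(hsv,(70,35,50),(100,255,255))
teal=cv2.morphologyEx(teal,cv2.MORPH_CLOSE,np.ones((7,7)))
for k in blob(c,teal):
    if cv2.contourArea(k)>120: print(np.round(k.reshape(-1,2).mean(0)),wrect(c,k,.023))
r=rect(c,.022,.32,.66,-.13,.21,.0005); cv2.imwrite("pics/rc.png",cv2.resize(r[:,:,::-1],(600,600)))
s=[]
for (x,y) in((.595,-.262),(.535,-.447),(.40,-.278),(.40,.30)):
    s.append(cv2.resize(rect(c,.023,x-.07,x+.07,y-.07,y+.07),(300,300),interpolation=cv2.INTER_CUBIC))
cv2.imwrite("pics/bc.png",np.vstack([np.hstack(s[:2]),np.hstack(s[2:])])[:,:,::-1])
E
```

```text
[300. 311.] ([287.1, -130.4], [98.4, 97.1], -74.9)
[535. 295.] ([306.5, -717.7], [98.5, 63.8], 12.4)
[352. 178.] ([604.8, -265.7], [55.5, 52.5], -61.3)
[430. 208.] ([526.2, -456.2], [70.6, 39.0], 49.2)
[361. 260.] ([403.4, -281.5], [79.8, 25.0], -8.8)
[ 80. 264.] ([403.9, 406.9], [77.2, 58.3], -10.6)
[119. 258.] ([416.6, 306.0], [35.8, 34.9], 56.9)
```

View pics/rc.png

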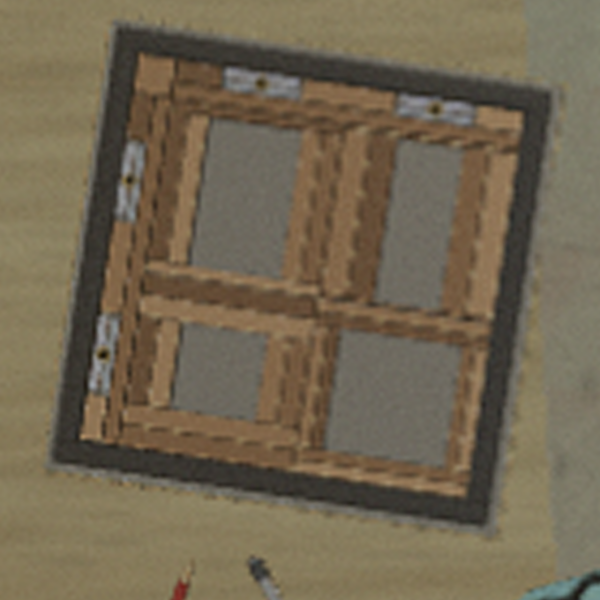

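View pics/bc.png

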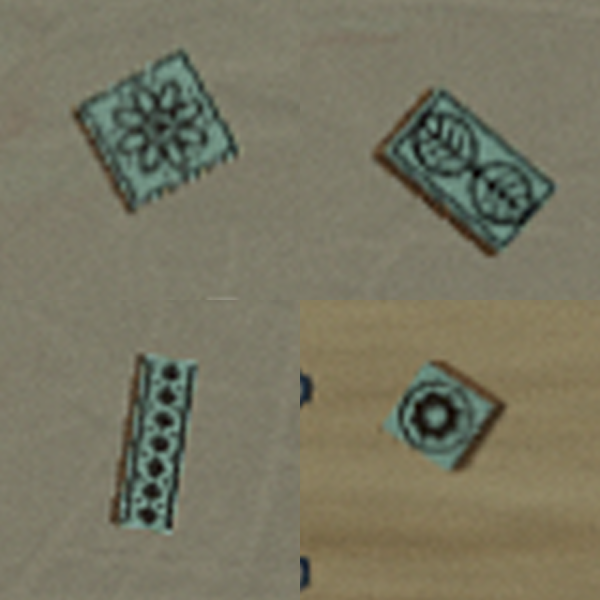

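```bash
python3 - <<'E'
from h import *
c=cams.capture("top")
r=rect(c,.012,.34,.64,-.10,.18,.0005)
hsv=cv2.cvtColor(cv2.GaussianBlur(r,(5,5),0),cv2.COLOR_RGB2HSV)
m=cv2.inRange(hsv,(0,0,85),(179,60,170))
m=cv2.morphologyEx(m,cv2.MORPH_OPEN,np.ones((15,15)))
P=[]
for k in blob(c,m)[:7]:
    w=k.reshape(-1,2); w=np.c_[.64-w[:,1]*.0005,.18-w[:,0]*.0005]*1000
    b=cv2.minAreaRect(w.astype(np.float32)); print(np.round(b[0],1),np.round(b[1],1),round(b[2],1)); 
E
```

```text
[434.6 -11.3] [70.1 70.4] 81.3
[549.   72.9] [52.7 85.9] 81.3
[533.6 -26.3] [37.9 94.3] 81.4
[449.5  87.9] [48.6 49.8] 81.4
[536.8 -95. ] [ 9.  43.5] 90.0
[629.2 -94.2] [10.5 21.5] 90.0
[612.8  50. ] [18.  13.5] 90.0
```

```bash
cat >> h.py <<'E'
def to(x,y,z,phi,quiet=False):
    """deltas (rz rad, dx,dy,dz mm) to TCP x,y,z (mm), closing direction phi deg (mod 180)"""
    s=readout.observe(); M=R.from_rotvec(s["tool_rot"]); p=np.array(s["ee_pos"])*1000
    cur=np.degrees(np.arctan2(*M.as_matrix()[:2,1][::-1])); d=(phi-cur+90)%180-90
    v=M.inv().apply(np.array([x,y,z])-p)
    T=R.from_matrix(np.array([[np.cos(np.radians(cur+d+90)),np.cos(np.radians(cur+d)),0],[np.sin(np.radians(cur+d+90)),np.sin(np.radians(cur+d)),0],[0,0,-1]]))
    rv=(M.inv()*T).as_rotvec()
    print("rot",np.round(rv,3),"shift",np.round(v,1),"| alt rz",np.round(rv[2]-np.sign(rv[2])*np.pi,3),"j7",round(s["joint_pos"][6],2),"t",round(s["clock"],1),"cur",np.round(p,1),round(cur,1))
def find(z=.023,save_as=None,cam="wrist"):
    c=cams.capture(cam)
    if save_as: save(c,save_as)
    hsv=cv2.cvtColor(c["frame"],cv2.COLOR_RGB2HSV)
    t=cv2.inRange(hsv,(70,35,40),(100,255,255)); t=cv2.morphologyEx(t,cv2.MORPH_CLOSE,np.ones((25,25)))
    for k in blob(c,t)[:5]:
        if cv2.contourArea(k)>300: print(np.round(k.reshape(-1,2).mean(0)),wrect(c,k,z))
    return c
E
python3 -c "
from h import *
to(417,306,180,57)"
```

```text
rot [ 0.    -0.     0.166] shift [-260.6 -178.2   58.7] | alt rz -2.975 j7 -0.22 t 1.2 cur [249.  573.3 238.7] 66.5
```

Call:
arm_command([
  [0,0,0.166,-260,-178,59,0.3],
  [0,0,0.166,-260,-178,59,0.3],
  [0,0,0.166,-260,-178,59,0.3],
  [0,0,0.166,-260,-178,59,0.3],
  [0,0,0.166,-260,-178,59,0.3],
  [0,0,0.166,-260,-178,59,0.3],
  [0,0,0.166,-260,-178,59,0.3],
  [0,0,0.166,-260,-178,59,0.3],
])

```text
clock: 2.2
ee_pos: [0.4156, 0.3088, 0.1801]
tool_rot: [-0.887, -3.013, -0.003]
ft_force: [-0.3, -0.1, -0.3]
grip_width: 0.0616
gripper_force: 0.0
```

```bash
python3 -c "
from h import *
find(save_as='w1')
to(417,306,120,57)"
```

```text
[280. 189.] ([414.6, 309.7], [36.4, 35.5], -33.8)
[367.  57.] ([367.1, 427.7], [83.4, 50.2], -34.6)
[320.  64.] ([348.3, 386.9], [30.4, 24.2], -3.0)
[374. 130.] ([414.2, 402.7], [48.0, 39.0], -22.7)
[365. 244.] ([497.7, 344.4], [22.0, 21.2], 23.0)
rot [ 0.002 -0.001  0.004] shift [-2.8 -1.6 60.1] | alt rz -3.138 j7 0.07 t 2.2 cur [415.6 308.8 180.1] 57.2
```

View pics/w1.png

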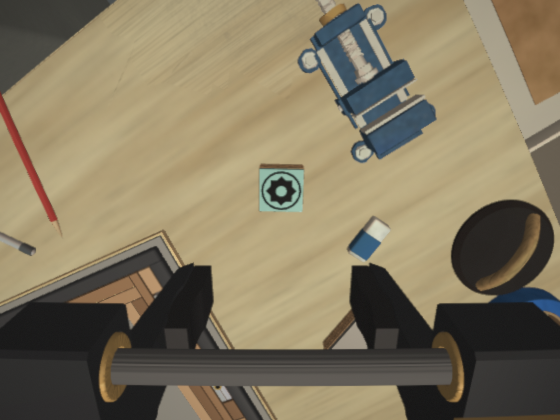

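Call:
arm_command([
  [0.002,0,0.017,1,0,60,0.3],
  [0.002,0,0.017,1,0,120,0.3],
  [0.002,0,0.017,1,0,155,0.3],
  [0.002,0,0.017,1,0,167,0.3],
  [0.002,0,0.017,1,0,167,0.3],
])

```text
clock: 2.88
ee_pos: [0.4153, 0.308, 0.0128]
tool_rot: [-0.915, -3.004, 0.003]
ft_force: [0.2, 0.1, -0.2]
grip_width: 0.0615
gripper_force: 0.0
```

Call:
arm_command([
  [0,0,0,0,0,0,0.8],
  [0,0,0,0,0,0,0.8],
  [0,0,0,0,0,0,0.8],
  [0,0,0,0,0,0,0.8],
  [0,0,0,0,0,-100,0.8],
  [0,0,0,0,0,-100,0.8],
  [0,0,0,0,0,-100,0.8],
], squeeze=25)

```text
clock: 3.75
ee_pos: [0.4173, 0.3081, 0.1154]
tool_rot: [0.918, 3.002, 0.005]
ft_force: [0.0, 0.3, -1.0]
grip_width: 0.0378
gripper_force: 25.0
```

```bash
python3 -c "
from h import *
find(z=.12)
print(readout.observe()['ee_pos'])
to(449.8,87.5,100,-8.65);to(449.8,87.5,100,81.35)"
```

```text
[281. 286.] ([416.9, 308.5], [39.4, 38.7], 55.9)
[386. 149.] ([389.2, 376.6], [20.0, 15.1], -33.7)
[382. 273.] ([435.6, 348.7], [13.7, 12.8], 23.1)
[384.  11.] ([347.1, 398.4], [14.9, 8.6], 56.8)
[336.  64.] ([351.7, 375.6], [27.8, 12.9], 14.0)
[0.41648107 0.30744141 0.11387035]
rot [1.000e-03 0.000e+00 1.129e+00] shift [-150.6 -163.7   13.9] | alt rz -2.013 j7 0.01 t 3.8 cur [416.5 307.4 113.9] 56.0
rot [ 0.001  0.001 -0.442] shift [-150.6 -163.7   13.9] | alt rz 2.699 j7 0.01 t 3.8 cur [416.5 307.4 113.9] 56.0
```

Call:
arm_command([
  [0,0,-0.16,-40,-45,8,0.8],
  [0,0,-0.32,-80,-90,10,0.8],
  [0,0,-0.442,-120,-130,13,0.8],
  [0,0,-0.442,-150.5,-163.5,14,0.8],
  [0,0,-0.442,-150.5,-163.5,14,0.8],
  [0,0,-0.442,-150.5,-163.5,14,0.8],
])

```text
clock: 4.55
ee_pos: [0.4488, 0.0882, 0.0983]
tool_rot: [-0.236, -3.13, 0.001]
ft_force: [0.2, 0.9, -1.3]
grip_width: 0.0377
gripper_force: 25.0
```

```bash
python3 - <<'E'
from h import *
c=find(z=.11,save_as='w2')
to(449.8,87.5,25,81.35)
E
```

```text
[280. 283.] ([444.3, 89.3], [37.5, 36.7], 81.5)
rot [-0.001 -0.002  0.002] shift [-1.2 -1.3 73.5] | alt rz -3.14 j7 0.54 t 4.6 cur [448.9  89.   98.5] 81.5
```

View pics/w2.png

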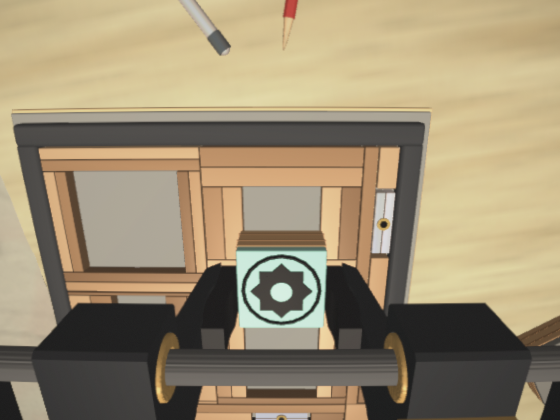

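```bash
python3 - <<'E'
from h import *
c=cams.capture('wrist')
M=R.from_euler('z',-8.65,degrees=True).as_matrix()[:2,:2]
for n,p in (("star TL",(243,187)),("star TR",(321,187)),("ros TL",(75,170)),("ros TR",(178,170)),("ros BL",(88,267)),("ros BR",(187,267))):
    w=px2w(c,p,.012)[0,:2]*1000; print(n,np.round(w,1),"chase frame rel mean",np.round(M.T@(w-[491.7,30.6]),1))
E
```

```text
star TL [423.2  68.1] chase frame rel mean [-73.4  26.8]
star TR [430.7 118.3] chase frame rel mean [-73.5  77.5]
ros TL [395.5 -38.3] chase frame rel mean [-84.8 -82.5]
ros TR [405.8  28.7] chase frame rel mean [-84.6 -14.8]
ros BL [464.3 -51.7] chase frame rel mean [-14.8 -85.5]
ros BR [474.3  18.7] chase frame rel mean [-15.4 -14.4]
```

Call:
arm_command([
  [0,0,0,-1,-0.5,40,0.8],
  [0,0,0,-1,-0.5,60,0.8],
  [0,0,0,-1,-0.5,73,0.8],
  [0,0,0,-1,-0.5,73,0.8],
])

```text
clock: 5.15
ee_pos: [0.4496, 0.0885, 0.0253]
tool_rot: [-0.231, -3.131, 0.002]
ft_force: [-0.0, 0.1, -0.7]
grip_width: 0.0379
gripper_force: 25.0
```

Call:
arm_command([
  [0,0,0,0,0,0,0.4],
  [0,0,0,0,0,0,0.4],
  [0,0,0,0,0,0,0.4],
  [0,0,0,0,0,-60,0.4],
  [0,0,0,0,0,-120,0.4],
  [0,0,0,0,0,-120,0.4],
])

```text
clock: 5.9
ee_pos: [0.4525, 0.0875, 0.1496]
tool_rot: [0.238, 3.126, 0.003]
ft_force: [1.2, -0.1, -0.4]
grip_width: 0.0531
gripper_force: 0.0
```

```bash
python3 - <<'E'
from h import *
find(z=.035,save_as='w3'); find(z=.035,cam="top")
to(604,-265,170,28.7); to(604,-265,170,-61.3)
E
```

```text
[281. 198.] ([447.2, 89.2], [36.9, 36.8], -8.7)
[13. 36.] ([312.8, -67.5], [51.7, 24.0], -20.7)
[300. 311.] ([289.0, -129.7], [97.2, 95.9], -74.9)
[538. 296.] ([309.6, -721.4], [101.5, 98.2], -81.6)
[ 78. 270.] ([385.3, 402.3], [103.1, 72.6], -0.5)
[352. 178.] ([603.2, -263.0], [54.8, 53.0], -61.2)
[430. 208.] ([524.9, -451.5], [70.4, 38.4], 48.7)
rot [-0.001  0.001  0.918] shift [-204.9 -324.2  -23. ] | alt rz -2.223 j7 0.55 t 6.0 cur [450.5  86.4 146.5] 81.3
rot [-0.001 -0.    -0.653] shift [-204.9 -324.2  -23. ] | alt rz 2.489 j7 0.55 t 6.0 cur [450.5  86.4 146.5] 81.3
```

Call:
arm_command([
  [0,0,-0.16,-32,-50,-10,0.08],
  [0,0,-0.32,-64,-101,-23,0.08],
  [0,0,-0.48,-96,-152,-23,0.08],
  [0,0,-0.653,-128,-202,-23,0.08],
  [0,0,-0.653,-160,-253,-23,0.08],
  [0,0,-0.653,-205,-324,-23,0.08],
  [0,0,-0.653,-205,-324,-23,0.08],
  [0,0,-0.653,-205,-324,-23,0.08],
])

```text
clock: 7.0
ee_pos: [0.6032, -0.2657, 0.1665]
tool_rot: [0.775, -3.04, 0.0]
ft_force: [-0.5, 0.7, -0.0]
grip_width: 0.0812
gripper_force: 0.0
```

```bash
python3 - <<'E'
from h import *
find(save_as='w4')
to(604,-265,13,-61.3)
E
```

```text
[280. 196.] ([604.6, -265.1], [56.2, 56.1], -61.4)
[110.  14.] ([545.8, -435.8], [48.5, 26.7], -62.8)
rot [ 0.002 -0.004  0.001] shift [ -0.5  -2.2 154.2] | alt rz -3.14 j7 1.87 t 7.0 cur [ 603.2 -263.3  167.2] 118.8
```

View pics/w4.png

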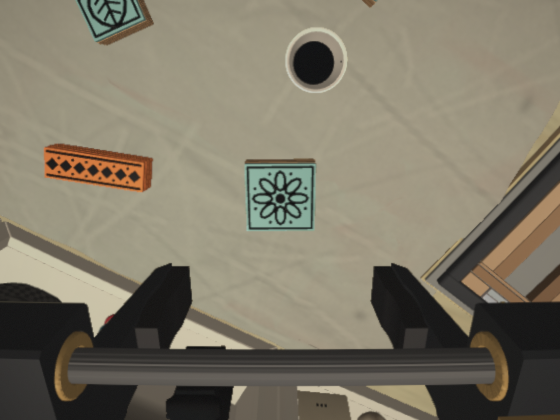

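Call:
arm_command([
  [0.002,-0.003,0,-0.5,-1,60,0.08],
  [0.002,-0.003,0,-0.5,-1,115,0.08],
  [0.002,-0.003,0,-0.5,-1,142,0.08],
  [0.002,-0.003,0,-0.5,-1,154,0.08],
  [0.002,-0.003,0,-0.5,-1,154,0.08],
])

```text
clock: 7.68
ee_pos: [0.6048, -0.2634, 0.0152]
tool_rot: [-0.783, 3.041, -0.002]
ft_force: [-0.9, 0.9, 0.8]
grip_width: 0.0815
gripper_force: 0.0
```

Call:
arm_command([
  [0,0,0,0,0,0,0.6],
  [0,0,0,0,0,0,0.6],
  [0,0,0,0,0,0,0.6],
  [0,0,0,0,0,0,0.6],
  [0,0,0,0,0,-90,0.6],
  [0,0,0,0,0,-90,0.6],
  [0,0,0,0,0,-90,0.6],
], squeeze=25)

```text
clock: 8.55
ee_pos: [0.6063, -0.2653, 0.1077]
tool_rot: [-0.778, 3.038, -0.007]
ft_force: [-0.5, 0.2, -1.2]
grip_width: 0.0578
gripper_force: 25.0
```

```bash
python3 - <<'E'
from h import *
find(z=.113)
to(434.8,-11.3,100,81.35)
E
```

```text
[281. 283.] ([605.3, -265.1], [58.5, 57.9], -61.0)
[66.  6.] ([545.3, -382.6], [20.9, 6.8], -63.1)
rot [-0.003  0.003  0.653] shift [ 26.9 304.5   4.6] | alt rz -2.489 j7 1.82 t 8.6 cur [ 604.9 -265.3  105.8] 118.8
```

Call:
arm_command([
  [0,0,0.16,5,55,4,0.6],
  [0,0,0.32,10,110,4,0.6],
  [0,0,0.48,15,170,4,0.6],
  [0,0,0.653,20,230,4,0.6],
  [0,0,0.653,27,304.5,4,0.6],
  [0,0,0.653,27,304.5,4,0.6],
  [0,0,0.653,27,304.5,4,0.6],
  [0,0,0.653,27,304.5,4,0.6],
])

```text
clock: 9.6
ee_pos: [0.4349, -0.0122, 0.0999]
tool_rot: [0.239, 3.13, -0.004]
ft_force: [-0.3, 0.6, -1.3]
grip_width: 0.0577
gripper_force: 25.0
```

```bash
python3 - <<'E'
from h import *
c=find(z=.11,save_as='w5')
to(434.8,-11.3,26,81.35)
E
```

```text
[281. 283.] ([431.0, -11.2], [56.6, 55.7], 81.3)
[65. 41.] ([329.0, -69.4], [56.1, 33.7], 79.5)
[445. 225.] ([413.3, 57.4], [24.1, 23.8], 81.4)
rot [-0.002  0.003 -0.002] shift [ 0.6  1.1 74. ] | alt rz 3.139 j7 0.58 t 9.7 cur [435.  -12.3 100. ] 81.2
```

View pics/w5.png

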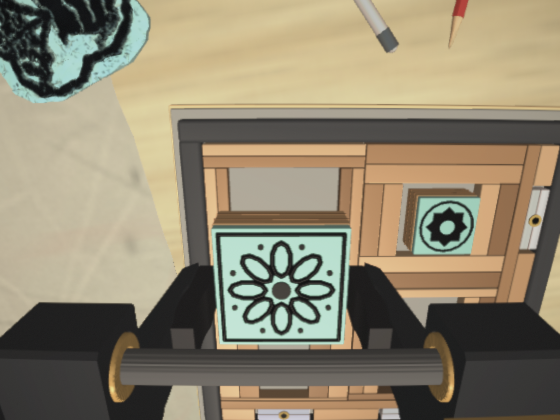

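Call:
arm_command([
  [-0.002,0.003,0,0.5,1.5,40,0.6],
  [-0.002,0.003,0,0.5,1.5,60,0.6],
  [-0.002,0.003,0,0.5,1.5,74,0.6],
  [-0.002,0.003,0,0.5,1.5,74,0.6],
])

```text
clock: 10.15
ee_pos: [0.4326, -0.0119, 0.0267]
tool_rot: [-0.24, -3.129, 0.004]
ft_force: [-13.6, -4.5, 36.8]
grip_width: 0.0576
gripper_force: 25.0
```

Call:
arm_command([
  [0,0,0,-1,0,-1.5,0.6],
  [0,0,0,-1,0,-1.5,0.6],
])

```text
clock: 10.4
ee_pos: [0.4356, -0.011, 0.0283]
tool_rot: [-0.24, -3.131, 0.001]
ft_force: [0.2, 0.1, -0.6]
grip_width: 0.0578
gripper_force: 25.0
```

```bash
python3 - <<'E'
from h import *
c=find(z=.036,save_as='w6');find(z=.036,cam="top")
to(434.8,-11.3,26,81.35)
E
```

```text
[281. 282.] ([433.1, -10.3], [58.2, 57.6], 81.6)
[35. 34.] ([325.4, -79.1], [37.0, 30.2], 79.2)
[514. 275.] ([445.8, 89.9], [43.7, 37.2], 81.6)
[301. 311.] ([290.7, -130.9], [96.2, 93.0], 10.4)
[538. 296.] ([307.5, -720.9], [102.5, 100.3], 11.0)
[ 79. 271.] ([383.0, 403.4], [108.0, 77.8], 0.7)
[430. 208.] ([525.3, -451.2], [69.7, 38.7], 49.5)
rot [-0.001 -0.002 -0.001] shift [ 0.6 -0.8  2.3] | alt rz 3.14 j7 -0.25 t 10.5 cur [435.5 -10.6  28.3] 81.3
```

View pics/w6.png

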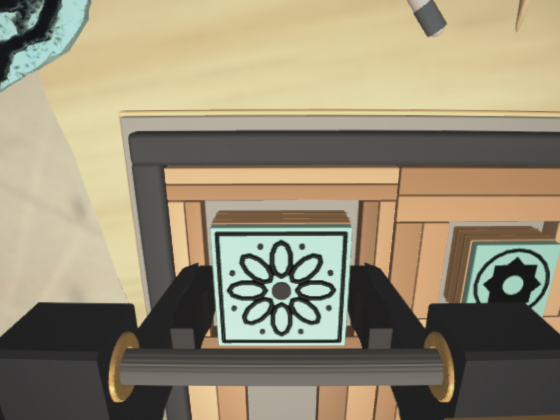

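Call:
arm_command([
  [0,0,0,0,0,0.8,0.6],
  [0,0,0,0,0,0.8,0.6],
  [0,0,0,0,0,0.8,0.2],
  [0,0,0,0,0,0.8,0.2],
  [0,0,0,0,0,0.8,0.2],
  [0,0,0,0,0,-60,0.2],
  [0,0,0,0,0,-130,0.2],
  [0,0,0,0,0,-130,0.2],
])

```text
clock: 11.5
ee_pos: [0.4351, -0.0107, 0.1532]
tool_rot: [-0.236, -3.126, 0.002]
ft_force: [1.5, -0.4, 0.0]
grip_width: 0.0708
gripper_force: 0.0
```

```bash
python3 - <<'E'
from h import *
find(z=.035)
s=readout.observe();print(np.round(s['joint_pos'],2))
to(403,-280,170,81.2)
E
```

```text
[86. 36.] ([307.6, -122.7], [115.0, 63.9], 79.6)
[282. 201.] ([433.0, -9.3], [56.8, 56.3], 81.4)
[414. 202.] ([447.2, 88.6], [37.3, 36.2], 81.4)
[ 0.31  0.66 -0.63  2.18  0.78  0.53  0.51]
rot [ 0.005 -0.     0.005] shift [  -7.7 -274.   -11.4] | alt rz -3.136 j7 0.51 t 11.6 cur [435.9  -7.9 159.9] 81.5
```

Call:
arm_command([
  [0.004,0,0.005,-2,-60,-10,0.4],
  [0.004,0,0.005,-4,-120,-11,0.4],
  [0.004,0,0.005,-6,-180,-11,0.4],
  [0.004,0,0.005,-8,-235,-11,0.4],
  [0.004,0,0.005,-8,-274,-11,0.4],
  [0.004,0,0.005,-8,-274,-11,0.4],
  [0.004,0,0.005,-8,-274,-11,0.4],
])

```text
clock: 12.42
ee_pos: [0.4029, -0.2815, 0.164]
tool_rot: [-0.243, -3.13, 0.005]
ft_force: [0.3, 0.2, 0.0]
grip_width: 0.0532
gripper_force: 0.0
```

```bash
python3 - <<'E'
from h import *
find(save_as='w7')
to(403,-280,13,81.2)
E
```

```text
[453.  32.] ([307.9, -139.8], [107.3, 58.4], 82.5)
[282. 193.] ([401.8, -280.3], [80.0, 23.7], -9.5)
rot [-0.004 -0.002  0.   ] shift [ -0.    1.6 151.1] | alt rz -3.141 j7 1.16 t 12.5 cur [ 403.1 -281.1  164.1] 81.2
```

View pics/w7.png

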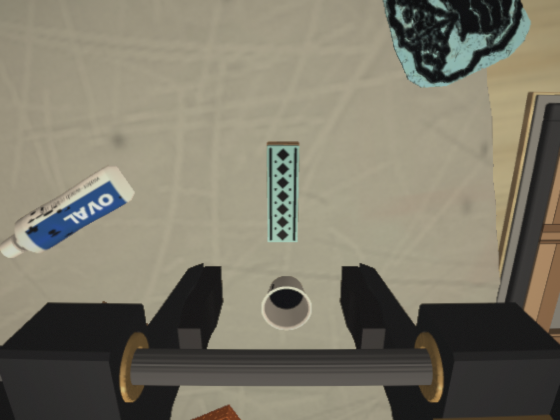

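Call:
arm_command([
  [-0.003,-0.002,0.01,0.5,1,60,0.4],
  [-0.003,-0.002,0.01,0.5,1,115,0.4],
  [-0.003,-0.002,0.01,0.5,1,140,0.4],
  [-0.003,-0.002,0.01,0.5,1,150,0.4],
  [-0.003,-0.002,0.01,0.5,1,150,0.4],
  [-0.003,-0.002,0.01,0.5,1,150,0.4],
])

```text
clock: 13.22
ee_pos: [0.4029, -0.2821, 0.0151]
tool_rot: [0.259, 3.129, -0.003]
ft_force: [0.7, 0.5, -0.5]
grip_width: 0.053
gripper_force: 0.0
```

Call:
arm_command([
  [0,0,0,0,0,0,0.9],
  [0,0,0,0,0,0,0.9],
  [0,0,0,0,0,0,0.9],
  [0,0,0,0,0,0,0.9],
  [0,0,0,0,0,-90,0.9],
  [0,0,0,0,0,-90,0.9],
  [0,0,0,0,0,-90,0.9],
], squeeze=25)

```text
clock: 14.1
ee_pos: [0.403, -0.2826, 0.1055]
tool_rot: [0.261, 3.128, -0.004]
ft_force: [0.1, -0.7, -0.9]
grip_width: 0.0257
gripper_force: 25.0
```

```bash
python3 - <<'E'
from h import *
find(z=.113)
to(533.6,-26.4,105,81.35)
E
```

```text
[488.  32.] ([316.5, -194.8], [53.9, 26.9], 82.2)
[281. 274.] ([397.1, -281.2], [70.6, 26.4], -9.4)
rot [-0.002  0.001 -0.015] shift [-87.3 274.2  -1.2] | alt rz 3.126 j7 1.03 t 14.2 cur [ 402.1 -282.4  104.3] 80.5
```

Call:
arm_command([
  [0,0,-0.015,-17,55,-2,0.9],
  [0,0,-0.015,-34,110,-2,0.9],
  [0,0,-0.015,-52,165,-2,0.9],
  [0,0,-0.015,-70,220,-2,0.9],
  [0,0,-0.015,-87,274,-2,0.9],
  [0,0,-0.015,-87,274,-2,0.9],
  [0,0,-0.015,-87,274,-2,0.9],
])

```text
clock: 15.02
ee_pos: [0.5318, -0.0268, 0.1041]
tool_rot: [-0.235, -3.129, 0.005]
ft_force: [0.0, 0.2, -0.5]
grip_width: 0.0253
gripper_force: 25.0
```

```bash
python3 - <<'E'
from h import *
c=find(z=.113,save_as='w8')
to(533.6,-26.4,27,81.35)
E
```

```text
[286.  54.] ([439.3, -10.8], [36.4, 36.3], -8.3)
[281. 274.] ([525.1, -25.5], [69.7, 26.1], -8.5)
[465.  57.] ([448.4, 51.4], [24.0, 23.4], 81.3)
rot [-0.004 -0.003 -0.001] shift [-2.   2.  77.3] | alt rz 3.141 j7 0.62 t 15.1 cur [531.6 -27.8 104.3] 81.3
```

View pics/w8.png

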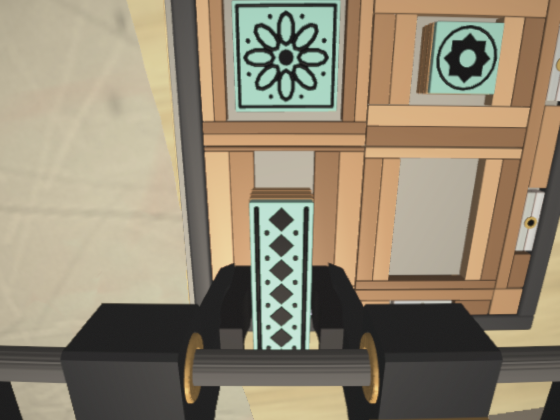

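```bash
python3 - <<'E'
from h import *
c=cams.capture('wrist')
M=R.from_euler('z',-8.65,degrees=True).as_matrix()[:2,:2]
f=lambda p,z:np.round(M.T@(px2w(c,p,z)[0,:2]*1000-[491.7,30.6]),1)
print("floorL",f((254,152),.012),"floorR",f((314,152),.012),"blk L",f((250,201),.112),"blk R",f((313,201),.112))
s=readout.observe();print(s['ee_pos'])
E
```

```text
floorL [  3.8 -69.2] floorR [  3.8 -30.4] blk L [  7.  -63.4] blk R [  7.  -38.7]
[ 0.5317101  -0.02810155  0.10452437]
```

Call:
arm_command([
  [-0.003,-0.003,0,-2.5,1.5,40,0.9],
  [-0.003,-0.003,0,-2.5,1.5,62,0.9],
  [-0.003,-0.003,0,-2.5,1.5,74,0.9],
  [-0.003,-0.003,0,-2.5,1.5,76,0.9],
  [-0.003,-0.003,0,-2.5,1.5,76,0.9],
])

```text
clock: 15.75
ee_pos: [0.536, -0.0253, 0.0301]
tool_rot: [0.237, 3.129, 0.002]
ft_force: [0.2, -1.1, 0.3]
grip_width: 0.0254
gripper_force: 25.0
```

Call:
arm_command([
  [0,0,0,0,0,1.5,0.9],
  [0,0,0,0,0,2.3,0.9],
  [0,0,0,0,0,2.3,0.9],
])

```text
clock: 16.12
ee_pos: [0.5358, -0.025, 0.0274]
tool_rot: [0.236, 3.13, 0.002]
ft_force: [-0.4, 0.2, -0.5]
grip_width: 0.0254
gripper_force: 25.0
```

Call:
arm_command([
  [0,0,0,0,0,0.3,0.9],
  [0,0,0,0,0,0.3,0.5],
  [0,0,0,0,0,0.3,0.5],
  [0,0,0,0,0,0.3,0.5],
  [0,0,0,0,0,-60,0.5],
  [0,0,0,0,0,-130,0.5],
  [0,0,0,0,0,-130,0.5],
])

```text
clock: 17.0
ee_pos: [0.5377, -0.0245, 0.1611]
tool_rot: [0.236, 3.123, 0.004]
ft_force: [1.5, -0.2, 0.8]
grip_width: 0.044
gripper_force: 0.0
```

```bash
python3 - <<'E'
from h import *
find(z=.035)
to(525.5,-454,170,-40.5)
E
```

```text
[279.  47.] ([431.1, -9.1], [61.2, 57.0], -8.6)
[279. 194.] ([535.1, -24.5], [80.0, 25.0], -8.7)
[423.  52.] ([447.5, 88.6], [37.4, 36.7], 81.5)
rot [-0.002  0.008 -1.015] shift [ -53.4 -425.7  -10.7] | alt rz 2.127 j7 0.69 t 17.1 cur [536.8 -25.1 159.9] 81.3
```

Call:
arm_command([
  [0,0,-0.17,-7,-53,-10,0.25],
  [0,0,-0.34,-14,-106,-11,0.25],
  [0,0,-0.51,-21,-160,-11,0.25],
  [0,0,-0.68,-28,-213,-11,0.25],
  [0,0,-0.85,-35,-267,-11,0.25],
  [0,0.008,-1.015,-42,-320,-11,0.25],
  [0,0.008,-1.015,-48,-375,-11,0.25],
  [0,0.008,-1.015,-53,-426,-11,0.25],
])

```text
clock: 18.05
ee_pos: [0.5224, -0.4561, 0.1651]
tool_rot: [1.313, -2.847, -0.004]
ft_force: [-0.0, 1.1, 0.5]
grip_width: 0.0662
gripper_force: 0.0
```

Call:
arm_command([
  [0,0,0,0,0,0,0.25],
  [0,0,0,0,0,0,0.25],
])

```text
clock: 18.3
ee_pos: [0.5235, -0.4528, 0.166]
tool_rot: [1.316, -2.847, -0.005]
ft_force: [-0.3, 0.9, 0.3]
grip_width: 0.0663
gripper_force: 0.0
```

```bash
python3 - <<'E'
from h import *
find(save_as='w9')
to(525.5,-454,14.5,-40.5)
E
```

```text
[275. 192.] ([525.1, -456.6], [72.4, 40.1], 49.3)
rot [ 0.005 -0.003  0.004] shift [ -0.   -3.1 152.1] | alt rz -3.138 j7 2.45 t 18.4 cur [ 524.  -452.1  166.6] 139.7
```

View pics/w9.png

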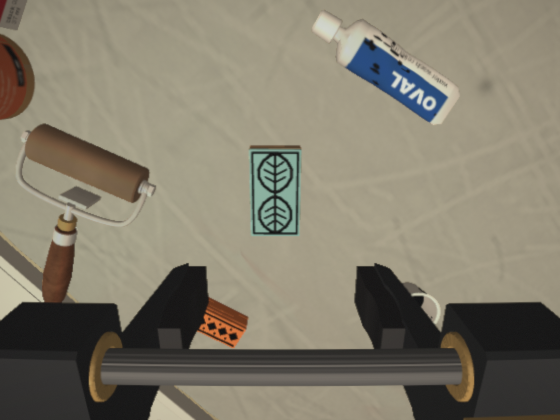

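Call:
arm_command([
  [0.004,-0.003,0.004,1.5,-4,60,0.25],
  [0.004,-0.003,0.004,1.5,-4,115,0.25],
  [0.004,-0.003,0.004,1.5,-4,142,0.25],
  [0.004,-0.003,0.004,1.5,-4,152,0.25],
  [0.004,-0.003,0.004,1.5,-4,152,0.25],
  [0.004,-0.003,0.004,1.5,-4,152,0.25],
])

```text
clock: 19.1
ee_pos: [0.5267, -0.4587, 0.018]
tool_rot: [-1.309, 2.854, -0.007]
ft_force: [-0.6, -0.1, 0.5]
grip_width: 0.0662
gripper_force: 0.0
```

Call:
arm_command([
  [0,0,0,0,0,0,0.75],
  [0,0,0,0,0,0,0.75],
  [0,0,0,0,0,0,0.75],
  [0,0,0,0,0,0,0.75],
  [0,0,0,0,0,-90,0.75],
  [0,0,0,0,0,-90,0.75],
  [0,0,0,0,0,-90,0.75],
], squeeze=25)

```text
clock: 19.98
ee_pos: [0.5265, -0.4587, 0.108]
tool_rot: [-1.309, 2.854, -0.009]
ft_force: [0.5, -1.1, -1.7]
grip_width: 0.0417
gripper_force: 25.0
```

```bash
python3 - <<'E'
from h import *
find(z=.113)
to(548.6,72.5,110,81.35)
E
```

```text
[281. 279.] ([525.0, -459.4], [66.8, 42.7], 49.4)
rot [-0.003 -0.     1.011] shift [-417.9  328.3   -5.7] | alt rz -2.13 j7 2.41 t 20.0 cur [ 525.  -458.4  105.8] 139.3
```

Call:
arm_command([
  [0,0,0.16,-44,34,-5,0.75],
  [0,0,0.32,-88,69,-6,0.75],
  [0,0,0.48,-132,103,-6,0.75],
  [0,0,0.64,-176,138,-6,0.75],
  [0,0,0.8,-220,173,-6,0.75],
  [0,0,0.96,-264,207,-6,0.75],
  [0,0,1.011,-308,242,-6,0.75],
  [0,0,1.011,-352,277,-6,0.75],
])

```text
clock: 21.02
ee_pos: [0.5434, -0.0096, 0.1091]
tool_rot: [-0.237, -3.13, 0.005]
ft_force: [0.9, -0.2, -1.5]
grip_width: 0.0418
gripper_force: 25.0
```

```bash
python3 - <<'E'
from h import *
to(548.6,72.5,110,81.35)
E
```

```text
rot [-0.003 -0.002 -0.   ] shift [ 7.2 81.9 -1.1] | alt rz 3.141 j7 0.57 t 21.0 cur [543.4  -9.6 109.1] 81.3
```

Call:
arm_command([
  [-0.002,-0.002,0,4,50,0,0.75],
  [-0.002,-0.002,0,7,82,0,0.75],
  [-0.002,-0.002,0,7,82,0,0.75],
  [-0.002,-0.002,0,7,82,0,0.75],
])

```text
clock: 21.52
ee_pos: [0.5491, 0.0696, 0.1093]
tool_rot: [0.238, 3.132, -0.004]
ft_force: [0.1, -0.6, -1.5]
grip_width: 0.0415
gripper_force: 25.0
```

```bash
python3 - <<'E'
from h import *
find(z=.115,save_as='w10')
to(548.6,72.5,30,81.35)
E
```

```text
[281. 279.] ([546.5, 70.4], [66.9, 42.5], -8.5)
[112.  52.] ([445.5, 24.5], [36.8, 36.2], 81.3)
[288.  50.] ([454.6, 86.9], [23.6, 23.5], 81.4)
[133. 221.] ([510.3, 14.9], [51.2, 16.4], -8.5)
rot [-0.002  0.001 -0.002] shift [ 1.4  3.4 79.6] | alt rz 3.14 j7 0.45 t 21.6 cur [549.4  69.2 109.6] 81.3
```

View pics/w10.png

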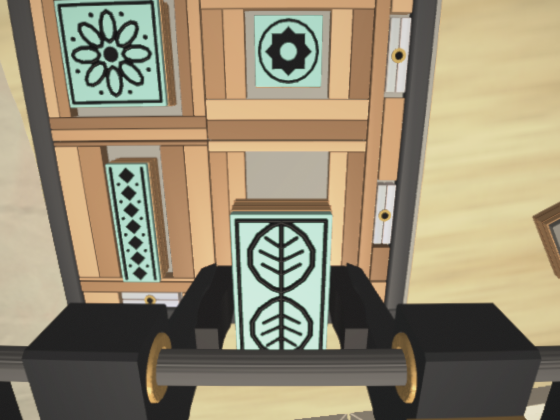

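```bash
python3 - <<'E'
from h import *
c=cams.capture('wrist')
M=R.from_euler('z',-8.65,degrees=True).as_matrix()[:2,:2]
f=lambda p,z:np.round(M.T@(px2w(c,p,z)[0,:2]*1000-[491.7,30.6]),1)
print("floorL",f((246,152),.012),"floorR",f((329,152),.012),"blk L",f((231,212),.115),"blk R",f((331,212),.115))
print(readout.observe()['ee_pos'])
E
```

```text
floorL [ 8.  23.8] floorR [ 8.  78.7] blk L [15.1 27.1] blk R [15.2 67.3]
[0.54956404 0.06913122 0.10981334]
```

Call:
arm_command([
  [-0.002,0,0,1.3,3.7,40,0.75],
  [-0.002,0,0,1.3,3.7,62,0.75],
  [-0.002,0,0,1.3,3.7,76,0.75],
  [-0.002,0,0,1.3,3.7,79,0.75],
  [-0.002,0,0,1.3,3.7,79,0.75],
])

```text
clock: 22.25
ee_pos: [0.5499, 0.0752, 0.0321]
tool_rot: [0.237, 3.129, 0.003]
ft_force: [0.4, 0.2, -0.3]
grip_width: 0.0414
gripper_force: 25.0
```

Call:
arm_command([
  [0,0,0,0,-1,1.5,0.75],
  [0,0,0,0,-1,2.5,0.75],
  [0,0,0,0,-1,2.5,0.75],
])

```text
clock: 22.62
ee_pos: [0.5496, 0.0743, 0.0295]
tool_rot: [0.236, 3.129, 0.003]
ft_force: [0.8, 0.0, -1.5]
grip_width: 0.0416
gripper_force: 25.0
```

Call:
arm_command([
  [0,0,0,0,0,1,0.75],
  [0,0,0,0,0,1,0.75],
])

```text
clock: 22.88
ee_pos: [0.5495, 0.0744, 0.0283]
tool_rot: [0.236, 3.129, 0.003]
ft_force: [-0.1, 0.0, -0.2]
grip_width: 0.0417
gripper_force: 25.0
```

Call:
arm_command([
  [0,0,0,0,0,0.5,0.75],
  [0,0,0,0,0,0.5,0.35],
  [0,0,0,0,0,0.5,0.35],
  [0,0,0,0,0,0.5,0.35],
  [0,0,0,0,0,-60,0.35],
  [0,0,0,0,0,-120,0.35],
  [0,0,0,30,60,-180,0.35],
  [0,0,0,60,120,-180,0.35],
])

```text
clock: 23.88
ee_pos: [0.5172, 0.1768, 0.2054]
tool_rot: [0.243, 3.124, 0.006]
ft_force: [0.1, 0.4, -0.7]
grip_width: 0.0571
gripper_force: 0.0
```

Call:
arm_command([
  [0,0,0,30,60,0,0.35],
  [0,0,0,60,120,0,0.35],
  [0,0,0,60,180,0,0.35],
  [0,0,0,60,220,0,0.35],
  [0,0,0,60,220,0,0.35],
  [0,0,0,60,220,0,0.35],
])

```text
clock: 24.62
ee_pos: [0.4893, 0.4016, 0.2025]
tool_rot: [0.237, 3.13, -0.0]
ft_force: [-0.0, -0.1, 0.0]
grip_width: 0.0574
gripper_force: 0.0
```

```bash
python3 - <<'E'
from h import *
c=find(z=.035,cam="top")
a=cv2.resize(rect(c,.035,.36,.62,-.13,.19,.0005),(640,520))
cv2.imwrite("pics/end.png",a[:,:,::-1])
for q in("blank_block","mix_cup"):
    b=cams.boxes_of(c,q); print(q,[np.round(x["position"]).tolist() for x in b[:2]])
E
```

```text
[233. 224.] ([496.5, 26.9], [171.4, 144.0], -6.6)
[300. 311.] ([288.9, -129.9], [97.0, 95.9], -74.3)
[ 78. 269.] ([387.7, 403.2], [103.1, 80.3], 0.0)
[539. 296.] ([309.1, -724.1], [100.2, 94.7], 11.0)
blank_block [[130.0, 182.0]]
mix_cup [[365.0, 220.0]]
```

View pics/end.png

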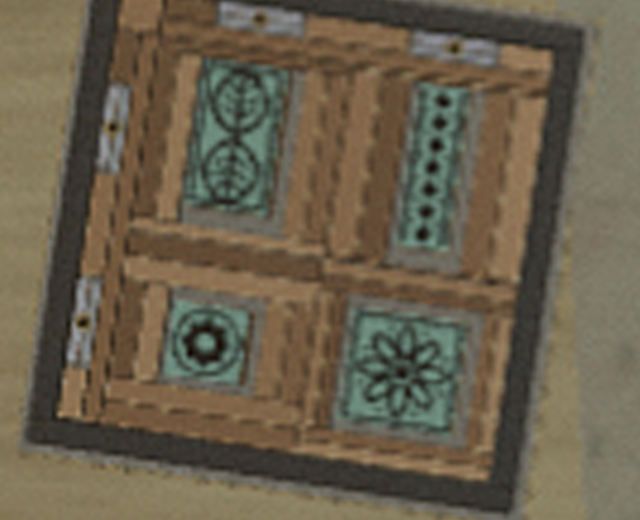

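```bash
python3 -c "
from h import *
print(arm.finish_job())"
```

```text
the job is handed in; nothing more can be done
None
```

I put all four carved blocks back face up in their matching spaces and handed the job in at about 25 s. The last overhead picture shows them square and apparently flat, and I left the grey block, the cup and the orange look-alike alone; the hand-in returned no verdict.

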